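# Unlock the plate rack and set the printing plate on the easel

### The job

Turn the steel keeper handle on the leaning plate rack a full quarter turn to its open stop, draw the tall metal printing plate up out of its slot, and set it gently on the easel's ledge, about centred and leaning back on the rest with its lower edge still down. Then turn the keeper fully back to its closed stop. Leave the short wooden board in the rack, and the tin, mug and jar, where they are.

Things in the scene. Friction and masses are not known exactly. Their poses are not given: they have to be found in the camera images.
- rack: Fixed pale wooden rack, base 190 x 165 mm. Origin on the table under the front slot, axes upright, +x away from the robot at yaw 0. Its slots lean 30 deg towards its own -x: in this frame u = (-0.5, 0, 0.866) is the way a plate slides out, n = (0.866, 0, 0.5) the way across the slots. Front slot: tall plate; rear slot 45 mm along n: short board. Slot walls reach 70 mm along u.
- rack_slot (a point): Centre of the front slot's floor, at (0, 0, 35) mm in the rack's frame; axes as the rack's. Slots are 8 mm wide and 106 mm long in y. The keeper's 24 mm square post stands beside this slot at y = +78 mm, up to 140 mm along u.
- keeper (a joint): Angle of the keeper handle about u, rad. 0 = closed stop: arm along the rack's -y, 3 mm above the tall plate's top edge. 1.571 = open stop: arm along +n, clear of the plate. Opens counter-clockwise seen from above. Starts at or a little off the closed stop; stiff (0.12 N m), stays where left.
- keeper_grip (a point): Grip point of the keeper, on its turning axis, at (-91.5, 78, 193.5) mm in the rack's frame; turns with the handle. Its z is the turning axis u, its y the line of the handle. Grip: upright steel fin 10 mm thick (x), 56 mm long (y), centred on the axis, 27 mm tall above an 8 mm thick flat arm that runs 60 mm to -y. The point is 5 mm below the fin's top.
- plate: Tall aluminium printing plate with dark relief squares on its far (+x) face: 5 mm thick (its x), 100 mm wide (y), 150 mm high (z), about 0.2 kg. Origin at the centre of its lower edge, z up along the plate. It starts in the rack's front slot, leaning 30 deg; its top 80 mm stand free of the slot walls.
- board: Bystander: short plywood board in the rear slot, 5 x 100 x 95 mm, origin at the centre of its lower edge, z up along the board.
- easel: Fixed pale wooden easel, base 140 x 120 mm. Origin on the table, axes upright, +x away from the robot at yaw 0. Its rest leans 30 deg to its own -x (u and n as for the rack) and is open to +x: a plate comes down along -u on the +n side of the rest. The rest is 110 mm wide and reaches 90 mm along u above the ledge, so the plate's top 60 mm overhang it.
- easel_seat (a point): On the easel's ledge, at (0, 0, 30) mm in the easel's frame, axes as the easel's: where the plate's origin comes when it stands on the ledge flat against the rest. The rest's face is 2.5 mm behind (-n), a 12 mm high lip is 16 mm in front (+n); the ledge is 120 mm wide in y.
- ink_tin: Bystander: tin, 64 mm across, 70 mm high, origin under its centre.
- mug: Bystander: white mug, 76 mm across, 85 mm high, origin under its centre.
- jar: Bystander: amber glass jar, 60 mm across, 85 mm high, origin under its centre.
Mind the look-alikes: they are no part of the job. What is meant by the plate is not orange or yellow, and is the smaller of those in its own colour.

How it is judged:
By the outcome, as a careful person would: the job done as asked, in the order asked, and still so for the second after the job is handed in, with the robot touching nothing.
It also fails if it takes over 72 s, if anything falls off the work surface, if the arm or the gripper's body presses on something with over 40 N, if the wrist force passes 120 N, or if a joint passes its speed limit or range.

### The arm

A 6-joint arm with a two-finger parallel gripper is mounted at the origin on the work surface. World frame = base frame: x ahead of the robot, y to its left, z up, the work surface at z = 0. Lengths are in m, angles in rad, forces in N, time in s.
With the tool pointing down it reaches from about 0.35 to 0.975 m from the base axis. Payload 4.9 kg.
Tool frame: the origin (TCP) lies midway between the tips of the shut fingers; the grasp point (between the pads) lies 19 mm behind it; z points along the fingers, y is the line along which they close (so a half turn about z gives the same grasp; the last joint's range is limited). The gripper opens to 85 mm and grips with 20 to 120 N. Pads are 22 mm wide; open, the fingers measure 114 mm over their backs; the gripper's body (76 mm by 85 mm) begins 54 mm behind the grasp point. The pads swing forward as they close: fully open they stand 13 mm farther back than shut.
Start: joints at [1.171, 0.053, 1.613, -0, 1.476, -0.119], TCP at [0.173, 0.601, 0.231] pointing down, gripper open.
Joint ranges: [-3.01, 3.01], [-1.01, 2.22], [0.06, 2.58], [-1.02, 4.17], [0.09, 2.62], [-3.14, 3.14]. Speed limits (rad/s): [2.57, 2.57, 3.14, 3.14, 3.14, 3.14].

### API

Orientations are given as a unit quaternion [w, x, y, z].
In Python, from plant import * gives the robot as it stands.
- The arm moves only by the tool jog_arm, never from a script. Its argument "targets" is a list of rows, each a list of 3 entries, a list of its own where there are three numbers: the shift along the tool's x, y, z in units of 25 mm (1.0 is 25 mm), then the turn, a rotation vector about the tool's x, y, z in units of 8 degrees (1.0 is 8 degrees), then the opening in per cent of the stroke, from 0 (shut) to 100 (fully open). A call has 1 to 8 rows; each row is the pose to reach, as a shift and turn from the pose commanded when the call began, along the tool's axes at that moment; what a row does not reach only later rows make up. A row lasts 1/8 s, in which the tool goes at most 62.5 mm and 10.7 degrees, less where a joint would pass 70% of its speed; a pose out of reach is approached as far as the arm can. A call with a gripper value outside its range is refused whole. The fingers move at their own pace and stop on an object; the grip force is fixed at half the most. Time passes only in rows, so rows that repeat a pose let the fingers close. It gives the time, the measured TCP pose, the force, the opening and the grip force at its end, in the units of the state.
- state(): the state, without advancing time (a new reading comes with each control period).
- grab_frame(name): name is "scene" or "top"; returns (picture, depth): 384x512x3 uint8, red, green, blue; 384x512 float32, m along the optical axis (not along the pixel's ray), 0 where there is no reading.
- camera_params(name): a dict with "fovy" (degrees; the focal length in pixels is half the picture's height over the tangent of half this angle, whatever the lens; pixels are square), "cx", "cy" (the principal point, pixels), "rvec" (rotation vector, rad) and "tvec" (3), from world to camera coordinates, as OpenCV has them. Camera axes: x right, y down, z forward; pixel columns grow to the right and rows downward; lengths in m; the calibration is good to about 2 mm. A picture is of the moment at which its call begins. camera_params takes no time and is no camera call.
- job_done(): hands the job in; it is judged then, once.
The state is a dict: "time": time; "joint_pos": joint angles; "joint_vel": joint speeds; "joint_efforts": joint torques, N m; "tool_pos": TCP position; "tool_rot": TCP orientation; "contact_force": force on the tool from outside, world axes, zero at the start; "ft_torque": the same for the moment, N m; "gripper_width": opening from 0.0 (shut) to 1.0 (fully open); "grasp_force": force on a finger pad.
Only numpy, scipy, OpenCV 4.12 (cv2) and the standard library are available. Lean on these libraries where they do the work, as an engineer would, in place of code of your own. Each camera call takes 0.05 s, during which the arm holds its last target. There are 200 camera calls.

## Working session

There is one attempt and no reset: what is moved stays moved. The work goes in short steps, Python scripts to look and compute and a tool call to move; the robot and the scene stay as the last step left them, time stands still between calls to the robot, and variables do not carry over. Pictures are saved under pics/ and viewed, at most 10 in all, crops included, and the job is handed in when it is done.

Besides the shell and the picture viewer there is one more tool, called after "Call:" as a command line: name --argument value ..., lists and objects as JSON in quotes. jog_arm: Moves the arm, as the interface text tells. Its arguments: {"type":"object","properties":{"targets":{"type":"array"}},"required":["targets"]}

```bash
ls; mkdir -p pics; cat > h.py <<'E'
from plant import *
import numpy as np, cv2
from scipy.spatial.transform import Rotation as R
def cam(n):
    p=camera_params(n); f=192/np.tan(np.radians(p["fovy"])/2)
    return f,p["cx"],p["cy"],R.from_rotvec(np.ravel(p["rvec"])).as_matrix(),np.ravel(p["tvec"])
def cloud(n,d):
    f,cx,cy,M,t=cam(n); v,u=np.mgrid[:d.shape[0],:d.shape[1]]
    P=np.stack([(u-cx)/f*d,(v-cy)/f*d,d],-1)
    P=(P-t)@M; P[d==0]=np.nan
    return P
def proj(n,X):
    f,cx,cy,M,t=cam(n); c=np.atleast_2d(X)@M.T+t
    return np.c_[f*c[:,0]/c[:,2]+cx,f*c[:,1]/c[:,2]+cy]
def quat(): 
    s=state(); q=s["tool_rot"]; return np.array(s["tool_pos"]),R.from_quat([q[1],q[2],q[3],q[0]])
E
python3 - <<'E'
from h import *
for n in("scene","top"):
    im,d=grab_frame(n); np.savez("pics/%s0.npz"%n,im=im,d=d,P=cloud(n,d)); cv2.imwrite("pics/%s0.png"%n,cv2.resize(im[...,::-1],(800,600)))
    print(camera_params(n))
print(state())
E
```

```text
pics
{'fovy': 52.00270628096616, 'cx': 254.44251331311878, 'cy': 183.74994336169559, 'rvec': array([ 2.26383976,  0.74300938, -0.31024886]), 'tvec': array([-0.41062391, -0.15020308,  1.56363713])}
{'fovy': 53.275133675900165, 'cx': 259.2973676936929, 'cy': 189.83126957746185, 'rvec': array([ 2.1577139 , -2.10549767,  0.17595519]), 'tvec': array([-0.03329912,  0.52546844,  1.19512597])}
{'time': 0.1, 'joint_pos': array([ 1.17098258e+00,  5.33003822e-02,  1.61413517e+00,  4.08291335e-05,
        1.47600048e+00, -1.19010890e-01]), 'joint_vel': array([-0.00081759, -0.00101114, -0.00390716,  0.00129967,  0.0001132 ,
        0.00168789]), 'joint_efforts': array([-3.48008803e-05, -3.94903564e+01, -3.71362746e+01, -1.92922025e-04,
        3.90845962e-03, -1.32451132e-05]), 'tool_pos': array([0.17298283, 0.60000917, 0.2301929 ]), 'tool_rot': array([-2.56065884e-04,  1.39942475e-01,  9.90159206e-01, -8.85636995e-04]), 'contact_force': array([ 0.13725142, -0.532029  ,  0.27431558]), 'ft_torque': array([ 0.02045076, -0.00093005,  0.00619951]), 'grasp_force': 0.0, 'gripper_width': 0.9964910381289477}
```

View pics/scene0.png

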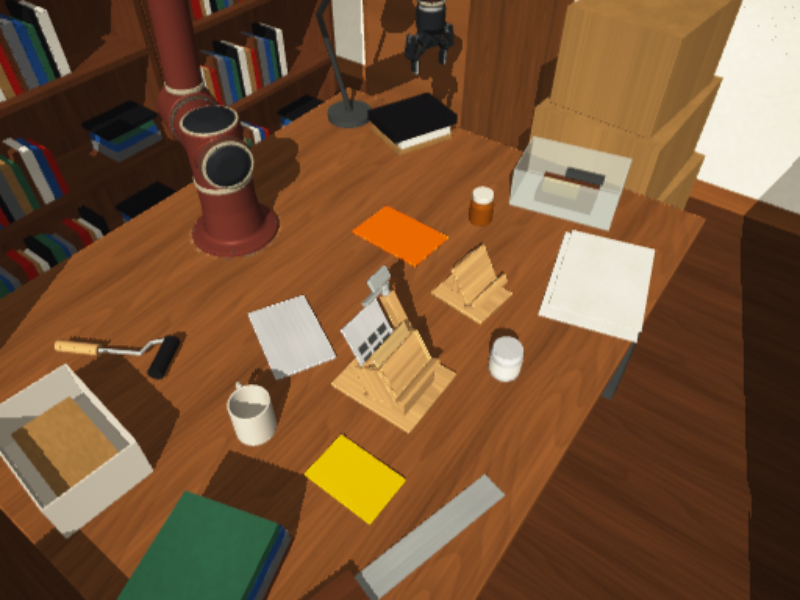

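View pics/top0.png

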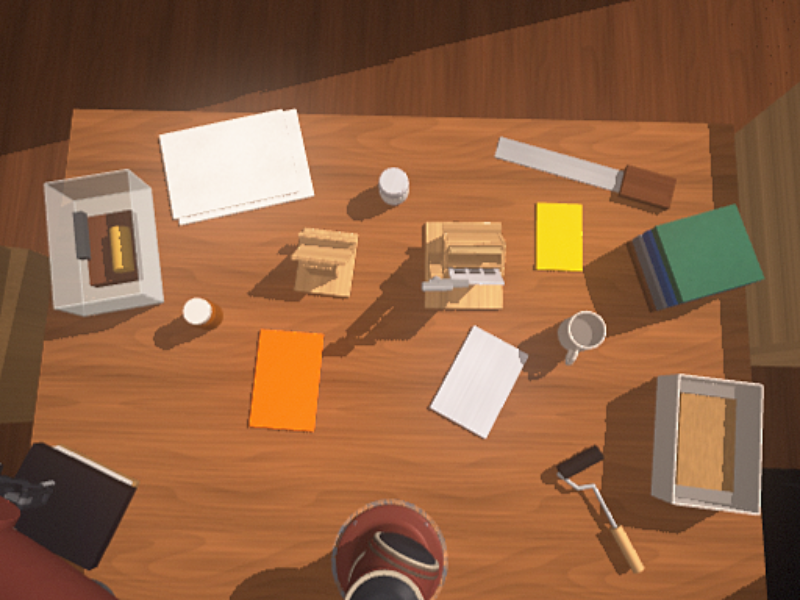

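The scene view shows the rack at (395,370) with a plate with dark squares at (368,333). The easel is at (475,283), the jar at (481,205), the tin/white pot at (506,358) and the mug at (252,413). Candidates for the plate (scene px): the grey-silver sheet lying at (290,335), the orange sheet (400,235), the yellow sheet (355,478), and the silver one in the rack (368,333). The one in the rack fits: it is silver, smaller, has relief squares and stands in the front slot under the keeper. I'll confirm that in a crop.

```bash
python3 - <<'E'
from h import *
a=np.load("pics/top0.npz"); b=np.load("pics/scene0.npz")
A=cv2.resize(a["im"][130:205,260:335,::-1],(400,400),interpolation=3); B=cv2.resize(b["im"][165:280,205:300,::-1],(400,484),interpolation=3)
c=np.zeros((484,800,3),np.uint8); c[:400,:400]=A; c[:,400:]=B; cv2.imwrite("pics/crop.png",c)
for n,z in(("top",a),("scene",b)):
    P=z["P"]; im=z["im"]
    # table check
    t=P[(abs(P[...,0]-.45)<.1)&(abs(P[...,1])<.3)&(P[...,2]<.006)]; print(n,"table z",np.nanmedian(t[:,2]),np.nanstd(t[:,2]))
    m=(P[...,2]>.008)&(P[...,0]>.3)&(P[...,0]<.9)&(abs(P[...,1])<.35)
    k,l,s,c=cv2.connectedComponentsWithStats(m.astype(np.uint8))
    for i in range(1,k):
        if s[i,4]>60:
            q=P[l==i]; r=cv2.minAreaRect(q[:,:2].astype(np.float32))
            print(n,s[i],np.round(np.median(q,0),3),np.round(q.min(0),3),np.round(q.max(0),3),np.round(r[0],3),np.round(r[1],3),round(r[2],1))
E
```

```text
top table z 0.00047057203081628555 0.002758128081856096
top [156  88  14  18  68] [0.848 0.324 0.01 ] [0.821 0.299 0.008] [0.884 0.349 0.016] [0.854 0.327] [0.074 0.034] 28.6
top [167 104  25  21 136] [0.787 0.255 0.009] [0.754 0.22  0.008] [0.827 0.304 0.014] [0.779 0.257] [0.071 0.072] 29.5
top [242 107  20  24 373] [0.759 0.01  0.068] [ 0.737 -0.02   0.008] [0.798 0.043 0.076] [0.767 0.011] [0.06  0.062] 39.6
top [ 270  142   54   56 2532] [ 0.589 -0.139  0.085] [ 0.512 -0.226  0.008] [ 0.702 -0.051  0.202] [ 0.607 -0.138] [0.189 0.175] 0.1
top [ 186  145   43   45 1335] [0.594 0.149 0.034] [0.532 0.089 0.008] [0.681 0.218 0.11 ] [0.606 0.152] [0.121 0.14 ] 84.4
top [357 204   9  15  83] [ 0.461 -0.346  0.055] [ 0.442 -0.35   0.009] [ 0.482 -0.343  0.09 ] [ 0.462 -0.346] [0.006 0.04 ] 89.9
top [316 236  15  15  66] [ 0.361 -0.232  0.01 ] [ 0.339 -0.255  0.008] [ 0.385 -0.209  0.016] [ 0.358 -0.235] [0.032 0.059] 37.6
scene table z 0.0006246430600984665 0.00244156589933887
scene [266 145  16  17  81] [0.421 0.244 0.009] [0.384 0.2   0.008] [0.452 0.286 0.014] [0.423 0.243] [0.05  0.092] 21.7
scene [ 276  156   52   49 1216] [0.613 0.136 0.044] [0.531 0.086 0.008] [0.678 0.21  0.109] [0.604 0.152] [0.124 0.14 ] 84.6
scene [ 212  170   80  106 3877] [ 0.612 -0.163  0.097] [ 0.512 -0.227  0.008] [ 0.701 -0.049  0.202] [ 0.607 -0.138] [0.178 0.189] 89.9
scene [183 197  19  21 101] [ 0.355 -0.149  0.009] [ 0.31  -0.179  0.008] [ 0.409 -0.112  0.016] [ 0.357 -0.147] [0.06  0.092] 39.0
scene [166 202  15  22  79] [ 0.327 -0.201  0.009] [ 0.302 -0.242  0.008] [ 0.358 -0.162  0.013] [ 0.323 -0.203] [0.04  0.089] 37.1
scene [313 215  22  28 501] [ 0.774 -0.005  0.063] [ 0.739 -0.023  0.008] [0.801 0.04  0.075] [0.77  0.009] [0.062 0.061] 76.3
```

View pics/crop.png

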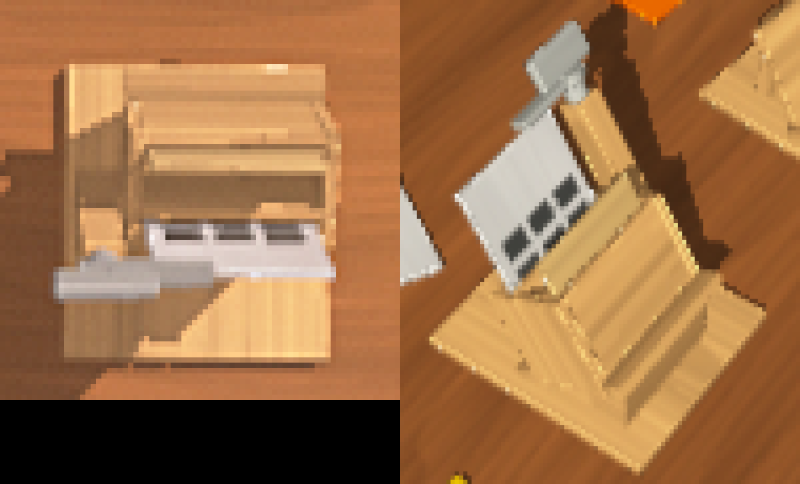

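The crop confirms it: a silver plate with six dark relief squares stands in the front slot, under the grey keeper (the fin is at about (105,283) in the left crop, a bit off closed). Next I fit the poses.

```bash
cat > fit.py <<'E'
from h import *
a=np.load("pics/top0.npz"); b=np.load("pics/scene0.npz")
def pts(xl,yl): 
    o=[];c=[]
    for z in(a,b):
        P=z["P"];m=(P[...,0]>xl[0])&(P[...,0]<xl[1])&(P[...,1]>yl[0])&(P[...,1]<yl[1])&(P[...,2]>.008)
        o.append(P[m]);c.append(z["im"][m].astype(int))
    return o,c
if __name__=="__main__":
  Ps,Cs=pts((.48,.72),(-.25,-.03))
  for P,C in zip(Ps,Cs):
    sat=C.max(1)-C.min(1)
    g=(sat<30)
    up=P[g&(P[:,2]>.176)]
    r=cv2.minAreaRect(up[:,:2].astype(np.float32)); print("fin/keeper hi",len(up),np.round(r[0],4),np.round(r[1],4),round(r[2],1),up.max(0).round(4))
    ft=P[g&(P[:,2]>.19)]; r=cv2.minAreaRect(ft[:,:2].astype(np.float32));print(" fin top",len(ft),np.median(ft,0).round(4),np.round(r[0],4),np.round(r[1],4),round(r[2],1))
    # plate face ransac: bright grey, between z .1 and .16
    q=P[g&(P[:,2]>.09)&(P[:,2]<.163)&(C.mean(1)>110)]
    rng=np.random.default_rng(0);best=None
    for _ in range(500):
        s=q[rng.choice(len(q),3,0)];n=np.cross(s[1]-s[0],s[2]-s[0]);L=np.linalg.norm(n)
        if L<1e-5: continue
        n/=L;i=abs((q-s[0])@n)<.0025
        if best is None or i.sum()>best.sum(): best=i
    w=q[best];c=w.mean(0);n=np.linalg.svd(w-c)[2][2];n*=np.sign(n[2]);
    print(" plate",len(q),len(w),c.round(4),n.round(3),"yaw",np.degrees(np.arctan2(n[1],n[0])).round(2),"lean",np.degrees(np.arcsin(n[2])).round(2),w.min(0).round(4),w.max(0).round(4))
    base=P[(P[:,2]>.008)&(P[:,2]<.03)]; r=cv2.minAreaRect(base[:,:2].astype(np.float32)); print(" base",np.round(r[0],4),np.round(r[1],4),round(r[2],2),np.median(base[:,2]))
  Ps,Cs=pts((.50,.72),(.06,.24))
  for P,C in zip(Ps,Cs):
    base=P[P[:,2]<.03]; r=cv2.minAreaRect(base[:,:2].astype(np.float32)); print("easel base",np.round(r[0],4),np.round(r[1],4),round(r[2],2),np.median(base[:,2]))
    q=P[P[:,2]>.045];rng=np.random.default_rng(0);best=None
    for _ in range(800):
        s=q[rng.choice(len(q),3,0)];n=np.cross(s[1]-s[0],s[2]-s[0]);L=np.linalg.norm(n)
        if L<1e-5: continue
        n/=L;
        if abs(abs(n[2])-.5)>.12: continue
        i=abs((q-s[0])@n)<.0025
        if best is None or i.sum()>best.sum(): best=i
    w=q[best];c=w.mean(0);n=np.linalg.svd(w-c)[2][2];n*=np.sign(n[2])
    print(" rest",len(w),c.round(4),n.round(3),"yaw",np.degrees(np.arctan2(n[1],n[0])).round(2),"lean",np.degrees(np.arcsin(n[2])).round(2),w.min(0).round(4),w.max(0).round(4),"top z",P[:,2].max())
    t=P[P[:,2]>.095]; r=cv2.minAreaRect(t[:,:2].astype(np.float32)); print(" rest top",np.round(r[0],4),np.round(r[1],4),round(r[2],2))
E
python3 fit.py
```

```text
fin/keeper hi 153 [ 0.5295 -0.0933] [0.0276 0.0851] 1.9 [ 0.5428 -0.0511  0.2018]
 fin top 82 [ 0.5202 -0.0783  0.1969] [ 0.5217 -0.0781] [0.013 0.054] 1.9
 plate 222 216 [ 0.5577 -0.1571  0.132 ] [0.859 0.011 0.512] yaw 0.71 lean 30.78 [ 0.5355 -0.2023  0.0929] [ 0.5799 -0.1057  0.163 ]
 base [ 0.606  -0.1432] [0.1894 0.1644] 0.97 0.010717019261582653
fin/keeper hi 180 [ 0.5285 -0.0942] [0.0274 0.0902] 1.4 [ 0.5433 -0.0492  0.2025]
 fin top 69 [ 0.5219 -0.0826  0.1959] [ 0.5225 -0.0795] [0.054  0.0145] 84.3
 plate 585 505 [ 0.5546 -0.1574  0.1337] [0.866 0.006 0.499] yaw 0.36 lean 29.95 [ 0.5359 -0.2063  0.0943] [ 0.5782 -0.0791  0.163 ]
 base [ 0.6066 -0.1436] [0.1904 0.1662] 0.54 0.010691883867218557
easel base [0.6093 0.1524] [0.1206 0.1466] 84.97 0.011155800339730874
 rest 267 [0.6035 0.1513 0.0813] [ 0.85  -0.087  0.519] yaw -5.87 lean 31.24 [0.581  0.0966 0.0451] [0.6295 0.2087 0.1102] top z 0.11020441772996947
 rest top [0.5847 0.1552] [0.111  0.0222] 84.17
easel base [0.6038 0.1509] [0.1214 0.1399] 84.6 0.010850204110891992
 rest 392 [0.6039 0.1509 0.0761] [ 0.854 -0.072  0.516] yaw -4.85 lean 31.04 [0.5795 0.0941 0.045 ] [0.6267 0.2099 0.1086] top z 0.10855606049213551
 rest top [0.5867 0.1554] [0.1101 0.0207] 84.19
```

```bash
cat >> h.py <<'E'
U=np.array([-.5,0,.866]); N=np.array([.866,0,.5])
def frame(x,y,yaw): return np.array([x,y,0]),R.from_euler('z',yaw,degrees=True)
RACK=frame(.6115,-.1555,.6); EASEL=frame(.6346,.1505,-5.3)
def toolR(F,ang=0): # tool y=n, z=-u, turned ang deg about u
    return F[1]*R.from_rotvec(np.radians(ang)*U)*R.from_matrix(np.c_[[0,1,0],N,-U])
def w(F,p): return F[0]+F[1].apply(np.array(p,float))
def jog(P,Rt):
    p,r=quat(); s=r.inv().apply(P-p)/.025; t=(r.inv()*Rt).as_rotvec(degrees=True)/8
    print("shift",s.round(2).tolist(),"turn",t.round(2).tolist())
E
python3 - <<'E'
from h import *; from fit import pts
Ps,Cs=pts((.48,.6),(-.14,-.03))
for P,C in zip(Ps,Cs):
    g=(C.max(1)-C.min(1)<30); q=RACK[1].inv().apply(P[g]-RACK[0])-[-.0915,.078,.1935]
    uu=q@U; nn=q@N; yy=q[:,1]
    k=(uu>-.017)&(uu<.03)&(abs(nn)<.03); print(k.sum(),"u max",np.percentile(uu[k],[50,95,99]),"n",np.percentile(nn[k],[5,25,50,75,95]),"y",np.percentile(yy[k],[1,50,99]))
    f=k&(nn>0)&(uu<.002); print(" face n=",np.polyfit(yy[f],nn[f],1), f.sum())
    m=(uu<-.018)&(uu>-.04)&(yy<0)&(abs(nn)<.05); print(" arm",m.sum(),np.polyfit(yy[m],nn[m],1) if m.sum()>5 else 0,"u",np.percentile(uu[m],[5,50,95]) if m.sum() else 0)
gp=w(RACK,[-.0915,.078,.1935]); tcp=gp-.019*U; print(gp,tcp)
jog(tcp+.09*U,toolR(RACK))
E
```

```text
103 u max [0.00178716 0.00711051 0.00770085] n [-0.00237186  0.00092844  0.00420532  0.00580146  0.00670899] y [-0.02660794 -0.00118258  0.02728106]
 face n= [-0.03129085  0.00533238] 52
 arm 72 [0.08135198 0.00750693] u [-0.02684691 -0.02338799 -0.01932976]
120 u max [-0.00388988  0.00558939  0.00680617] n [0.00067902 0.00229065 0.00330682 0.00480132 0.00715884] y [-0.02776754 -0.00366326  0.02672735]
 face n= [-0.01229626  0.00383701] 89
 arm 100 [0.05171185 0.00672697] u [-0.03762415 -0.02454007 -0.02011627]
[ 0.51918822 -0.07846245  0.1935    ] [ 0.52868822 -0.07846245  0.177046  ]
shift [-19.46, -22.63, -0.96] turn [-3.23, -2.39, 8.94]
```

Call:
jog_arm --targets '[[[-2,-2.3,-1.5],[-0.3,-0.2,0.9],60],[[-4,-4.6,-2],[-0.6,-0.5,1.8],60],[[-6,-6.9,-2],[-1,-0.7,2.7],60],[[-8,-9.2,-2],[-1.3,-1,3.6],60],[[-10,-11.5,-2],[-1.6,-1.2,4.5],60],[[-12,-13.8,-2],[-2,-1.5,5.5],60],[[-14,-16.1,-2],[-2.3,-1.7,6.4],60],[[-16,-18.4,-1.5],[-2.6,-1.9,7.3],60]]'

```text
time: 1.1
tool_pos: [0.3806, 0.1531, 0.2769]
tool_rot: [0.15, 0.599, 0.772, 0.154]
contact_force: [0.9, -0.1, -1.0]
gripper_width: 0.597
grasp_force: 0.0
```

```bash
cat > pre.py <<'E'
from h import *
tcp=w(RACK,[-.0915,.078,.1935])-.019*U
s=state();print(s["time"],s["joint_pos"].round(2),s["tool_pos"])
jog(tcp+.07*U,toolR(RACK))
E
python3 pre.py
```

```text
1.1 [ 0.23 -0.88  2.26 -0.04  1.33 -0.02] [0.38064203 0.15307163 0.27690063]
shift [-9.99, 1.13, 2.76] turn [-0.62, -0.46, 1.62]
```

Call:
jog_arm --targets '[[[-2,0.2,0.5],[-0.1,-0.1,0.3],60],[[-4,0.4,1],[-0.3,-0.2,0.7],60],[[-6,0.7,1.6],[-0.4,-0.3,1],60],[[-8,0.9,2.2],[-0.5,-0.4,1.3],60],[[-10,1.1,2.7],[-0.6,-0.5,1.6],60],[[-10,1.1,2.7],[-0.6,-0.5,1.6],60]]'

```text
time: 1.85
tool_pos: [0.4922, -0.0797, 0.2364]
tool_rot: [0.181, 0.681, 0.687, 0.179]
contact_force: [-0.3, 0.2, -0.4]
gripper_width: 0.603
grasp_force: 0.0
```

```bash
python3 pre.py; python3 - <<'E'
from h import *
im,d=grab_frame("scene"); np.savez("pics/s1.npz",im=im,d=d,P=cloud("scene",d)); im=im.copy()
g=w(RACK,[-.0915,.078,.1935])
for q,c in((g,(255,0,0)),(w(EASEL,[0,0,.03]),(0,255,0))):
    u=proj("scene",q)[0]; cv2.circle(im,(int(u[0]),int(u[1])),1,c,-1)
cv2.imwrite("pics/s1.png",cv2.resize(im[80:270,180:360,::-1],(568,600),interpolation=3))
E
```

```text
1.85 [-0.43 -0.64  2.22  0.23  1.1  -0.49] [ 0.49221134 -0.07969334  0.23637742]
shift [0.05, 0.08, -0.02] turn [-0.07, 0.04, 0.01]
```

View pics/s1.png

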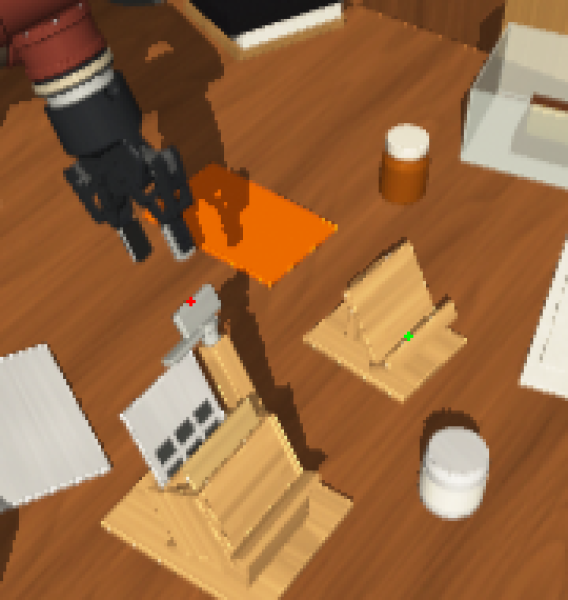

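The picture shows the open fingers at (160,240), right above the keeper fin (197,308). The grip estimate (190,300) lies on the fin. I'll descend and close.

Call:
jog_arm --targets '[[[0.05,0.08,1],[0,0,0],60],[[0.05,0.08,2],[0,0,0],60],[[0.05,0.08,2.7],[0,0,0],60],[[0.05,0.08,2.7],[0,0,0],60],[[0.05,0.08,2.7],[0,0,0],30],[[0.05,0.08,2.7],[0,0,0],0],[[0.05,0.08,2.7],[0,0,0],0],[[0.05,0.08,2.7],[0,0,0],0]]'

```text
time: 2.9
tool_pos: [0.5262, -0.0756, 0.1809]
tool_rot: [0.181, 0.678, 0.69, 0.178]
contact_force: [-15.0, 1.8, 6.3]
gripper_width: 0.103
grasp_force: 59.4
```

```bash
python3 - <<'E'
from h import *
s=state(); print(s); tcp=w(RACK,[-.0915,.078,.1935])-.019*U
jog(tcp,toolR(RACK)); jog(tcp,toolR(RACK,90))
E
```

```text
{'time': 2.9, 'joint_pos': array([-0.38098696, -0.48231801,  2.21273408,  0.22881494,  0.94167939,
       -0.48853987]), 'joint_vel': array([ 1.51609467e-03,  1.00823947e-03, -1.31802326e-03,  2.50891983e-03,
       -3.31380817e-04,  8.16621495e-06]), 'joint_efforts': array([  0.51266732, -14.74394917, -39.04619336,   1.31693345,
        -3.59901957,   0.10781405]), 'tool_pos': array([ 0.5261627 , -0.07560832,  0.18089292]), 'tool_rot': array([0.18081531, 0.67814371, 0.68964916, 0.1783563 ]), 'contact_force': array([-14.98415979,   1.81585186,   6.33365716]), 'ft_torque': array([0.03198608, 1.61098118, 0.19913616]), 'grasp_force': 59.43306863307953, 'gripper_width': 0.10313759067605194}
shift [-0.11, 0.01, 0.18] turn [-0.07, 0.03, 0.05]
shift [-0.11, 0.01, 0.18] turn [-0.08, -0.03, -11.2]
```

Call:
jog_arm --targets '[[[0,-0.07,0],[0,0,-0.8],0],[[0,-0.09,0],[0,0,-2],0],[[-0.01,-0.11,0],[0,0,-3.2],0],[[-0.02,-0.13,0],[0,0,-4.4],0],[[-0.03,-0.15,0],[0,0,-5.6],0],[[-0.05,-0.16,0],[0,0,-6.8],0],[[-0.07,-0.17,0],[0,0,-8],0],[[-0.08,-0.17,0],[0,0,-9],0]]'

```text
time: 3.9
tool_pos: [0.5254, -0.0763, 0.1806]
tool_rot: [0.255, 0.142, 0.955, 0.04]
contact_force: [6.8, 8.5, 0.1]
gripper_width: 0.103
grasp_force: 58.5
```

```bash
python3 - <<'E'
from h import *
s=state(); print(s["contact_force"],s["ft_torque"],s["joint_pos"].round(2),s["grasp_force"],s["gripper_width"]); tcp=w(RACK,[-.0915,.078,.1935])-.019*U
jog(tcp,toolR(RACK,90))
E
```

```text
[6.8132988  8.54892589 0.07536319] [ 1.12652459 -0.71563116  0.52615807] [-0.39 -0.49  2.22  0.24  0.94 -1.76] 58.49139332771301 0.1025253432795698
shift [-0.07, -0.07, 0.19] turn [-0.01, -0.0, -2.19]
```

Call:
jog_arm --targets '[[[0,0.04,0],[0,0,-0.8],0],[[0,0.04,0],[0,0,-1.6],0],[[0,0.04,0],[0,0,-2.3],0],[[0,0.04,0],[0,0,-2.7],0],[[0,0.04,0],[0,0,-2.7],0],[[0,0.04,0],[0,0,-2.7],0]]'

```text
time: 4.65
tool_pos: [0.5254, -0.0765, 0.1806]
tool_rot: [0.258, -0.036, 0.965, -0.009]
contact_force: [3.7, 4.6, 1.2]
gripper_width: 0.102
grasp_force: 71.2
```

```bash
python3 - <<'E'
from h import *
s=state(); print(s["contact_force"],s["ft_torque"],s["joint_pos"].round(2),s["grasp_force"],s["gripper_width"]); tcp=w(RACK,[-.0915,.078,.1935])-.019*U
p,r=quat(); print("torque along u",s["ft_torque"]@w(([0,0,0],RACK[1]),U), "about tcp?",(s["ft_torque"]))
jog(tcp,toolR(RACK,90))
E
```

```text
[3.70848199 4.59536793 1.15241276] [ 1.2923845  -0.5190011  -0.90201987] [-0.39 -0.49  2.22  0.24  0.94 -2.13] 71.19555115699768 0.10211157765037336
torque along u -1.4245885930427031 about tcp? [ 1.2923845  -0.5190011  -0.90201987]
shift [-0.04, -0.08, 0.19] turn [-0.03, -0.01, 0.47]
```

Torque of 1.4 N m against the stop shows the keeper is at its open stop. I'll release and retreat.

Call:
jog_arm --targets '[[[0,0,0],[0,0,0.1],25],[[0,0,0],[0,0,0.1],50],[[0,0,0],[0,0,0.1],60],[[0,0,-1],[0,0,0.1],60],[[0,0,-2.5],[0,0,0.1],60],[[0,0,-4],[0,0,0.5],60],[[0,0,-4],[0,0,1.8],60],[[0,0,-4],[0,0,3],60]]'

```text
time: 5.65
tool_pos: [0.4748, -0.0773, 0.2667]
tool_rot: [0.253, 0.166, 0.952, 0.044]
contact_force: [-0.3, 0.3, -0.6]
gripper_width: 0.599
grasp_force: 0.0
```

```bash
python3 - <<'E'
from h import *
im,d=grab_frame("scene"); P=cloud("scene",d); np.savez("pics/s2.npz",im=im,P=P)
cv2.imwrite("pics/s2.png",cv2.resize(im[120:270,200:320,::-1],(480,600),interpolation=3))
q=RACK[1].inv().apply(P.reshape(-1,3)-RACK[0]); L=q-[-.0915,.078,.1935]
uu=L@U;nn=L@N;C=im.reshape(-1,3).astype(int);g=(np.ptp(C,axis=1)<30)
f=g&(uu>-.016)&(uu<.01)&(abs(nn)<.04)&(abs(L[:,1])<.02);print("fin",f.sum(),np.polyfit(nn[f],L[f,1],1),np.percentile(nn[f],[1,50,99]),L[f,1].min(),L[f,1].max())
f=g&(uu>-.035)&(uu<-.018)&(nn<.08)&(nn>.01)&(abs(L[:,1])<.03);print("arm",f.sum(),np.polyfit(nn[f],L[f,1],1),np.percentile(nn[f],[1,50,99]))
# plate face in slot frame
S=q-[0,0,.035];uu=S@U;nn=S@N;f=g&(uu>.08)&(uu<.145)&(abs(nn)<.012)&(abs(S[:,1])<.06)
print("plate",f.sum(),np.polyfit(S[f,1],nn[f],1),np.percentile(S[f,1],[1,99]),np.median(nn[f]))
f=g&(uu>.1)&(uu<.17)&(abs(nn)<.012)&(abs(S[:,1])<.03);print("top u",np.percentile(uu[f],[95,99]))
tcp=w(RACK,[0,0,.035])+RACK[1].apply(U*.110-N*.0012)
print(state()["joint_pos"].round(2)); jog(tcp+RACK[1].apply(.10*U),toolR(RACK))
E
```

```text
fin 94 [ 0.03887315 -0.00293342] [-0.02301719  0.00443517  0.02935948] -0.006944289142434848 0.0038277310057843322
arm 58 [ 0.06763109 -0.00571219] [0.01382201 0.04195665 0.06048517]
plate 562 [-0.00254885  0.00020174] [-0.04872602  0.04867292] 0.000271718099607611
top u [0.14871373 0.15057958]
[-0.44 -0.71  2.21  0.23  1.18 -1.7 ]
shift [-1.16, -2.95, 2.35] turn [-0.06, 0.02, 8.68]
```

View pics/s2.png

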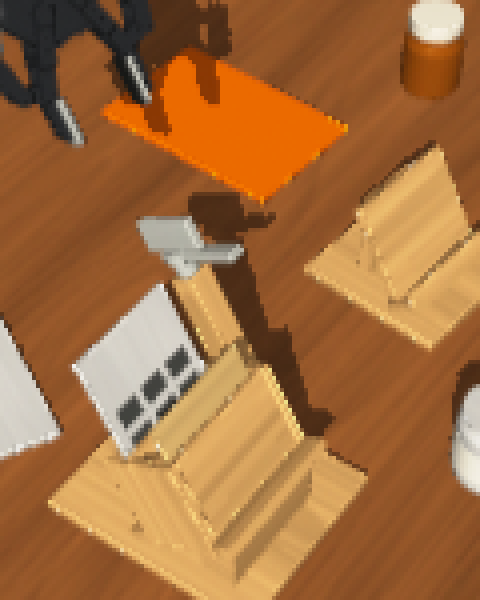

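The picture shows the keeper arm now pointing away (+n) at (240,250), clear of the plate's top edge (75-165, 285-365). Now over to the plate.

Call:
jog_arm --targets '[[[-0.2,-0.5,0],[0,0,1.2],60],[[-0.4,-1,0.2],[0,0,2.4],60],[[-0.6,-1.5,0.6],[0,0,3.6],60],[[-0.8,-2,1],[0,0,4.8],60],[[-1,-2.5,1.4],[0,0,6],60],[[-1.16,-2.95,2],[-0.06,0.02,7.2],60],[[-1.16,-2.95,2.35],[-0.06,0.02,8.4],60],[[-1.16,-2.95,2.35],[-0.06,0.02,8.68],60]]'

```text
time: 6.7
tool_pos: [0.5058, -0.1562, 0.2144]
tool_rot: [0.181, 0.676, 0.69, 0.183]
contact_force: [0.2, -0.2, 0.5]
gripper_width: 0.597
grasp_force: 0.0
```

```bash
python3 - <<'E'
from h import *
tcp=w(RACK,[0,0,.035])+RACK[1].apply(U*.108-N*.0018)
print(state()["joint_pos"].round(2)); jog(tcp,toolR(RACK))
E
```

```text
[-0.59 -0.5   2.17  0.33  1.06 -0.72]
shift [-0.03, 0.01, 4.01] turn [-0.02, -0.02, 0.06]
```

Call:
jog_arm --targets '[[[-0.03,0,1.3],[0,0,0],55],[[-0.03,0,2.6],[0,0,0],50],[[-0.03,0,3.6],[0,0,0],50],[[-0.03,0,4],[0,0,0],50],[[-0.03,0,4],[0,0,0],25],[[-0.03,0,4],[0,0,0],0],[[-0.03,0,4],[0,0,0],0],[[-0.03,0,4],[0,0,0],0]]'

```text
time: 7.7
tool_pos: [0.5563, -0.1566, 0.1306]
tool_rot: [0.183, 0.676, 0.69, 0.183]
contact_force: [-6.4, -0.7, 4.4]
gripper_width: 0.052
grasp_force: 59.8
```

```bash
python3 - <<'E'
from h import *
s=state();print(s["contact_force"],s["grasp_force"],s["gripper_width"],s["joint_pos"].round(2))
S=RACK[1].inv().apply(s["tool_pos"]-RACK[0])-[0,0,.035]; print("tcp u,n,y",S@U,S@N,S[1]); p,r=quat()
print((r.inv()*toolR(RACK)).as_rotvec(degrees=True)/8, "u in tool",r.inv().apply(RACK[1].apply(U)))
E
```

```text
[-6.3749762  -0.73537378  4.38123253] 59.781564474105835 0.05187356567171663 [-0.53 -0.27  2.15  0.36  0.83 -0.73]
tcp u,n,y 0.11041079445648676 -4.4535127593788026e-05 -0.0005320626330735168
[ 0.00042781 -0.00588125  0.06931785] u in tool [ 8.20857037e-04  6.37044537e-05 -9.99977661e-01]
```

Call:
jog_arm --targets '[[[0,0,-0.4],[0,0,0],0],[[0,0,-1],[0,0,0],0],[[0,0,-1.8],[0,0,0],0],[[0,0,-2.6],[0,0,0],0],[[0,0,-3.4],[0,0,0],0],[[0,0,-4.2],[0,0,0],0],[[0,0,-5],[0,0,0],0],[[0,0,-5.6],[0,0,0],0]]'

```text
time: 8.7
tool_pos: [0.4857, -0.1571, 0.2515]
tool_rot: [0.182, 0.676, 0.69, 0.184]
contact_force: [0.2, -0.2, -3.3]
gripper_width: 0.046
grasp_force: 58.7
```

```bash
cat > go.py <<'E'
from h import *
s=state();print(s["contact_force"].round(1),s["grasp_force"],s["gripper_width"],s["joint_pos"].round(2),s["tool_pos"].round(4))
K=.1104  # tcp height on plate
seat=w(EASEL,[0,0,.03])
for h in(.16,.11,.0):
    print(h); jog(seat+EASEL[1].apply(U*(K+h)+N*.004+[0,-.0005,0]),toolR(EASEL))
E
python3 go.py
```

```text
[ 0.2 -0.2 -3.3] 58.68008494377136 0.04627940261501231 [-0.63 -0.59  2.16  0.33  1.15 -0.72] [ 0.4857 -0.1571  0.2515]
0.16
shift [12.75, 1.14, -0.07] turn [-0.0, -0.38, 0.7]
0.11
shift [12.65, 1.13, 1.93] turn [-0.0, -0.38, 0.7]
0.0
shift [12.42, 1.12, 6.32] turn [-0.0, -0.38, 0.7]
```

Call:
jog_arm --targets '[[[0,0.6,-1.1],[0,0,0],0],[[0,1.3,-2.3],[0,0,0],0],[[0.3,1.8,-3.3],[0,0,0],0],[[1.5,1.8,-3.5],[0,0,0.1],0],[[3,1.8,-3.5],[0,-0.1,0.2],0],[[4.5,1.8,-3.5],[0,-0.1,0.3],0],[[6,1.8,-3.5],[0,-0.2,0.4],0],[[7.5,1.8,-3.5],[0,-0.3,0.5],0]]'

```text
time: 9.7
tool_pos: [0.4774, 0.0316, 0.3482]
tool_rot: [0.19, 0.704, 0.661, 0.176]
contact_force: [0.2, 0.2, -2.8]
gripper_width: 0.051
grasp_force: 58.7
```

```bash
python3 go.py
```

```text
[ 0.2  0.2 -2.8] 58.66458714008331 0.05115665884199565 [-0.1  -0.73  2.09  0.01  1.26 -0.04] [0.4774 0.0316 0.3482]
0.16
shift [5.29, -1.02, 3.18] turn [-0.0, -0.08, 0.19]
0.11
shift [5.27, -1.02, 5.18] turn [-0.0, -0.08, 0.19]
0.0
shift [5.22, -1.02, 9.58] turn [-0.0, -0.08, 0.19]
```

Call:
jog_arm --targets '[[[1.4,-0.2,0],[0,0,0.05],0],[[2.8,-0.4,0.4],[0,0,0.1],0],[[4,-0.7,1.2],[0,-0.08,0.19],0],[[5,-1,2.4],[0,-0.08,0.19],0],[[5.27,-1.02,3.6],[0,-0.08,0.19],0],[[5.27,-1.02,4.6],[0,-0.08,0.19],0],[[5.27,-1.02,5.1],[0,-0.08,0.19],0],[[5.27,-1.02,5.1],[0,-0.08,0.19],0]]'

```text
time: 10.7
tool_pos: [0.5273, 0.1585, 0.2236]
tool_rot: [0.191, 0.714, 0.651, 0.173]
contact_force: [-0.4, 0.1, -2.1]
gripper_width: 0.048
grasp_force: 58.8
```

```bash
python3 go.py; python3 - <<'E'
from h import *
for n in("scene","top"):
    im,d=grab_frame(n); P=cloud(n,d); C=im.astype(int)
    e=EASEL[1].inv().apply(P.reshape(-1,3)-EASEL[0])-[0,0,.03]
    uu=e@U;nn=e@N;g=(np.ptp(C,axis=2)<30).ravel()
    f=g&(uu>.1)&(uu<.19)&(abs(nn)<.02)&(abs(e[:,1])<.07)
    if f.sum()>20: print(n,f.sum(),"plate y",np.percentile(e[f,1],[1,99]),"n",np.polyfit(e[f,1],nn[f],1),np.median(nn[f]),"u min",np.percentile(uu[f],[1,5]), "n vs u",np.polyfit(uu[f],nn[f],1))
    f=~g&(uu>.03)&(uu<.085)&(abs(nn)<.015)&(abs(e[:,1])<.07); print(" rest n",np.median(nn[f]),f.sum(),"y",np.percentile(e[f,1],[1,99]),np.polyfit(e[f,1],nn[f],1),np.polyfit(uu[f],nn[f],1))
    q=proj(n,w(EASEL,[-.05,0,.11]))[0].astype(int); x,y=q; 
    if n=="scene": cv2.imwrite("pics/s3.png",cv2.resize(im[y-75:y+75,x-70:x+70,::-1],(560,600),interpolation=3))
E
```

```text
[-0.4  0.1 -2.1] 58.78801882266998 0.04766368369715051 [ 0.24 -0.43  2.11 -0.2   0.98  0.4 ] [0.5273 0.1585 0.2236]
0.16
shift [0.06, 0.01, -1.96] turn [-0.02, 0.0, 0.01]
0.11
shift [0.06, 0.01, 0.04] turn [-0.02, 0.0, 0.01]
0.0
shift [0.06, 0.03, 4.44] turn [-0.02, 0.0, 0.01]
scene 496 plate y [-0.05083242  0.04634269] n [0.00100839 0.00477309] 0.004807125115669917 u min [0.11317118 0.1169507 ] n vs u [0.01554213 0.00241221]
 rest n -0.0034368482159336747 372 y [-0.05550858  0.05237079] [ 0.01286515 -0.0035131 ] [ 0.00446767 -0.00382112]
top 156 plate y [-0.05035313  0.04598149] n [0.00026963 0.00859509] 0.008586361666604678 u min [0.12080262 0.12828432] n vs u [0.0053067  0.00775752]
 rest n -0.0008809257447580255 170 y [-0.05500332  0.05383643] [ 0.01232222 -0.00096291] [ 0.00222463 -0.00111453]
```

View pics/s3.png

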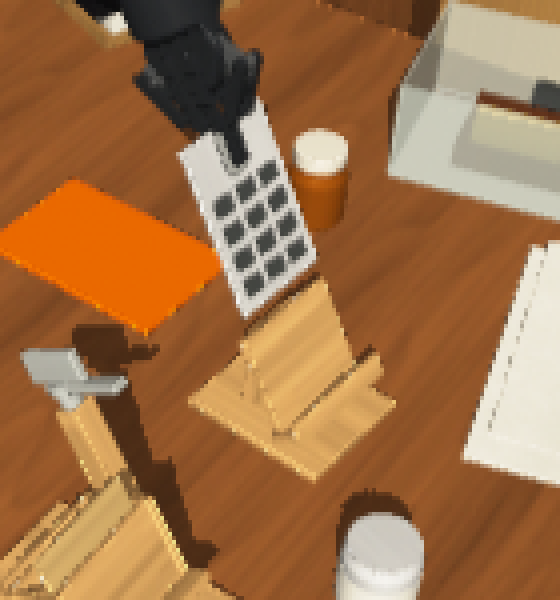

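The plate hangs about 4 mm in front of the rest and 110 mm above the ledge, centred within 1–2 mm. In the picture its lower edge is at (250-315, 265-315), just above the rest's top (245-325, 280-345). I'll lower it.

Call:
jog_arm --targets '[[[0.05,0,0.6],[0,0,0],0],[[0.05,0,1.4],[0,0,0],0],[[0.05,0,2.2],[0,0,0],0],[[0.05,0,3],[0,0,0],0],[[0.05,0,3.6],[0,0,0],0],[[0.05,0,4],[0,0,0],0],[[0.05,0,4.15],[0,0,0],0],[[0.05,0,4.15],[0,0,0],0]]'

```text
time: 11.8
tool_pos: [0.5797, 0.1553, 0.1351]
tool_rot: [0.191, 0.713, 0.651, 0.174]
contact_force: [-0.0, 0.1, -2.6]
gripper_width: 0.052
grasp_force: 58.7
```

```bash
python3 go.py
```

```text
[-0.   0.1 -2.6] 58.69854211807251 0.051757099421275696 [ 0.21 -0.2   2.08 -0.21  0.77  0.42] [0.5797 0.1553 0.1351]
0.16
shift [-0.01, -0.03, -6.07] turn [0.0, -0.0, 0.01]
0.11
shift [-0.01, -0.03, -4.07] turn [0.0, -0.0, 0.01]
0.0
shift [-0.01, -0.03, 0.33] turn [0.0, -0.0, 0.01]
```

Call:
jog_arm --targets '[[[0,-0.04,0.06],[0,0,0],0],[[0,-0.07,0.12],[0,0,0],0],[[0,-0.1,0.18],[0,0,0],0],[[0,-0.1,0.24],[0,0,0],0],[[0,-0.1,0.28],[0,0,0],0],[[0,-0.1,0.28],[0,0,0],0]]'

```text
time: 12.55
tool_pos: [0.5809, 0.1551, 0.1274]
tool_rot: [0.191, 0.713, 0.651, 0.174]
contact_force: [0.7, -0.7, -2.6]
gripper_width: 0.055
grasp_force: 58.7
```

Call:
jog_arm --targets '[[[0,0,0.03],[0,0,0],0],[[0,0,0.06],[0,0,0],0],[[0,0,0.06],[0,0,0],0]]'

```text
time: 12.92
tool_pos: [0.5818, 0.1552, 0.1267]
tool_rot: [0.191, 0.713, 0.651, 0.174]
contact_force: [-2.6, 1.1, 1.6]
gripper_width: 0.055
grasp_force: 59.5
```

Call:
jog_arm --targets '[[[0,0,0.03],[0,0,0],0],[[0,0,0.03],[0,0,0],6],[[0,0,0.03],[0,0,0],9],[[0,0,0.03],[0,0,0],14],[[0,0,0.03],[0,0,0],22],[[0,0,0.03],[0,0,0],30],[[0,0,0.03],[0,0,0],35]]'

```text
time: 13.8
tool_pos: [0.5821, 0.155, 0.1256]
tool_rot: [0.191, 0.713, 0.651, 0.174]
contact_force: [-0.5, 0.9, -0.2]
gripper_width: 0.35
grasp_force: 0.0
```

```bash
cat > chk.py <<'E'
from h import *
import sys
s=state();print(s["time"],s["contact_force"].round(1),s["gripper_width"])
for n in("scene","top"):
    im,d=grab_frame(n); P=cloud(n,d); C=im.astype(int)
    e=EASEL[1].inv().apply(P.reshape(-1,3)-EASEL[0])-[0,0,.03]
    uu=e@U;nn=e@N;g=(np.ptp(C,axis=2)<30).ravel()
    f=g&(uu>.01)&(uu<.09)&(abs(nn)<.02)&(abs(e[:,1])<.07)
    if f.sum()>20: print(n,f.sum(),"plate y",np.percentile(e[f,1],[1,99]),"n",np.polyfit(e[f,1],nn[f],1),np.median(nn[f]),"n vs u",np.polyfit(uu[f],nn[f],1))
    f=g&(uu>.03)&(uu<.18)&(abs(nn)<.012)&(abs(abs(e[:,1])-.035)<.01); print(" top u",np.percentile(uu[f],[95,98]))
    q=proj(n,w(EASEL,[-.05,0,.11]))[0].astype(int); x,y=q
    if n=="scene" and len(sys.argv)>1: cv2.imwrite(sys.argv[1],cv2.resize(im[y-75:y+75,x-70:x+70,::-1],(560,600),interpolation=3))
E
python3 chk.py
```

```text
13.8 [-0.5  0.9 -0.2] 0.34960815581448934
scene 479 plate y [-0.04871325  0.04828606] n [0.00404851 0.002686  ] 0.002646783179718868 n vs u [-0.02734571  0.00405362]
 top u [0.14048642 0.14824888]
top 138 plate y [-0.04865384  0.04810126] n [0.00365024 0.0051159 ] 0.005200822006966288 n vs u [-0.02186883  0.00619832]
 top u [0.14863021 0.15088736]
```

The plate stands on the ledge (top at u = 150 mm), centred and leaning on the rest. I'll retreat straight along the plate.

Call:
jog_arm --targets '[[[0,0,-0.2],[0,0,0],40],[[0,0,-0.6],[0,0,0],40],[[0,0,-1.4],[0,0,0],40],[[0,0,-2.4],[0,0,0],40],[[0,0,-3.6],[0,0,0],50],[[0,0,-5],[0,0,0],60],[[0,0,-5.5],[0,0,0],60],[[0,0,-5.5],[0,0,0],60]]'

```text
time: 14.9
tool_pos: [0.5138, 0.1616, 0.2459]
tool_rot: [0.192, 0.713, 0.651, 0.175]
contact_force: [0.6, -0.1, 0.4]
gripper_width: 0.599
grasp_force: 0.0
```

```bash
python3 chk.py pics/s4.png; python3 - <<'E'
from h import *
g=np.array([.5254,-.0770,.1806]) # tcp when holding the fin
print(state()["joint_pos"].round(2)); jog(g+.075*RACK[1].apply(U),toolR(RACK,90))
E
```

```text
14.9 [ 0.6 -0.1  0.4] 0.5993903872773283
scene 477 plate y [-0.04934418  0.04985313] n [-0.0032926   0.00258582] 0.0026273664365791625 n vs u [-0.02187805  0.00368498]
 top u [0.14577795 0.14980316]
top 236 plate y [-0.04893688  0.04779897] n [0.00638606 0.0051865 ] 0.005206776490114522 n vs u [-0.01826474  0.00611275]
 top u [0.14955151 0.15115494]
[ 0.25 -0.48  2.11 -0.2   1.03  0.41]
shift [-9.6, -0.08, -0.14] turn [-0.31, 0.28, -11.87]
```

View pics/s4.png

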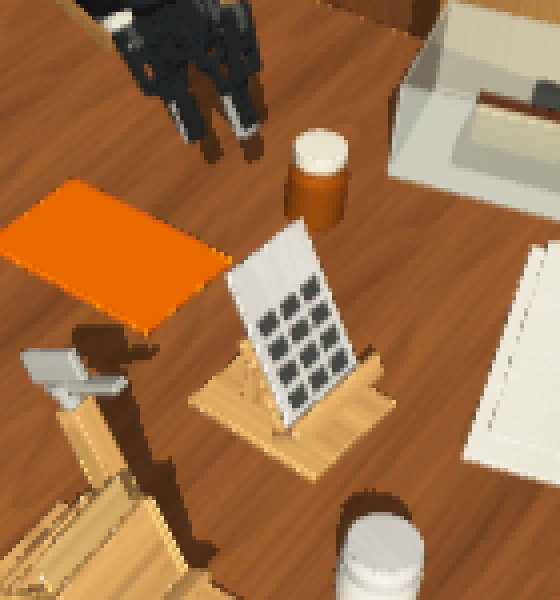

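The plate leans on the easel with its lower edge on the ledge at (290-355, 365-425), and the robot is clear. Now back to the keeper.

Call:
jog_arm --targets '[[[-1,0,-0.5],[0,0,-1],60],[[-2.3,0,-0.8],[-0.1,0.1,-2.3],60],[[-3.6,0,-0.8],[-0.1,0.1,-3.6],60],[[-4.9,0,-0.8],[-0.1,0.1,-4.9],60],[[-6.2,0,-0.8],[-0.2,0.2,-6.2],60],[[-7.5,0,-0.8],[-0.2,0.2,-7.5],60],[[-8.6,0,-0.8],[-0.3,0.2,-8.8],60],[[-9.6,-0.1,-0.8],[-0.3,0.3,-10.1],60]]'

```text
time: 16.0
tool_pos: [0.4792, -0.0768, 0.2589]
tool_rot: [0.258, 0.155, 0.952, 0.044]
contact_force: [-0.1, 0.3, -0.2]
gripper_width: 0.599
grasp_force: 0.0
```

```bash
cat > k.py <<'E'
from h import *
g=np.array([.5254,-.0770,.1806])
print(state()["joint_pos"].round(2)); jog(g+.075*RACK[1].apply(U),toolR(RACK,90))
E
python3 k.py
```

```text
[-0.44 -0.7   2.22  0.24  1.15 -1.74]
shift [-0.04, -0.02, 0.64] turn [-0.0, 0.05, -2.38]
```

Call:
jog_arm --targets '[[[-0.04,0,0],[0,0.05,-1.2],60],[[-0.04,0,0.4],[0,0.05,-2.38],60],[[-0.04,0,1.2],[0,0.05,-2.38],60],[[-0.04,0,2.2],[0,0.05,-2.38],60],[[-0.04,0,3.2],[0,0.05,-2.38],60],[[-0.04,0,3.6],[0,0.05,-2.38],60],[[-0.04,0,3.6],[0,0.05,-2.38],60],[[-0.04,0,3.6],[0,0.05,-2.38],30]]'

```text
time: 17.0
tool_pos: [0.5266, -0.0758, 0.1848]
tool_rot: [0.261, -0.002, 0.965, 0.001]
contact_force: [0.3, 0.1, 0.0]
gripper_width: 0.401
grasp_force: 0.0
```

Call:
jog_arm --targets '[[[0,0,0],[0,0,0],0],[[0,0,0],[0,0,0],0],[[0,0,0],[0,0,0],0]]'

```text
time: 17.38
tool_pos: [0.5266, -0.0763, 0.1854]
tool_rot: [0.261, -0.003, 0.965, 0.001]
contact_force: [-4.9, -2.9, 4.7]
gripper_width: 0.099
grasp_force: 60.2
```

```bash
cat > k2.py <<'E'
from h import *
s=state(); p,r=quat(); f=s["contact_force"]
print(s["time"],"F tool",r.inv().apply(f).round(1),"T.u",s["ft_torque"]@RACK[1].apply(U),s["grasp_force"],s["gripper_width"],s["joint_pos"].round(2))
g=np.array([.5254,-.0770,.1806]); jog(g,toolR(RACK,90)); jog(g,toolR(RACK,0))
E
python3 k2.py
```

```text
17.375 F tool [ 1.9 -2.9 -6.5] T.u 0.1060915753415716 60.21406173706055 0.09863934295382461 [-0.39 -0.49  2.22  0.24  0.94 -2.06]
shift [0.14, -0.03, 0.14] turn [-0.02, 0.03, -0.03]
shift [0.14, -0.03, 0.14] turn [0.01, 0.04, 11.22]
```

Call:
jog_arm --targets '[[[0,0,0],[0,0,0.8],0],[[0.01,-0.03,0],[0,0,2],0],[[0.02,-0.06,0],[0,0,3.2],0],[[0.03,-0.08,0],[0,0,4.4],0],[[0.04,-0.1,0],[0,0,5.6],0],[[0.06,-0.11,0],[0,0,6.8],0],[[0.08,-0.12,0],[0,0,8],0],[[0.1,-0.13,0],[0,0,9.1],0]]'

```text
time: 18.38
tool_pos: [0.525, -0.0789, 0.1844]
tool_rot: [0.209, 0.573, 0.777, 0.157]
contact_force: [-0.9, 0.9, 3.3]
gripper_width: 0.094
grasp_force: 59.8
```

```bash
python3 k2.py
```

```text
18.375 F tool [ 0.6  1.1 -3.3] T.u 0.15168133082040464 59.83362078666687 0.09409548128264847 [-0.4  -0.5   2.22  0.25  0.94 -0.79]
shift [0.09, -0.04, 0.14] turn [0.02, 0.04, -9.17]
shift [0.09, -0.04, 0.14] turn [0.04, 0.02, 2.08]
```

Call:
jog_arm --targets '[[[0,0,0],[0,0,0.8],0],[[0,0,0],[0,0,1.6],0],[[0,0,0],[0,0,2.2],0],[[0,0,0],[0,0,2.6],0],[[0,0,0],[0,0,2.6],0],[[0,0,0],[0,0,2.6],0]]'

```text
time: 19.12
tool_pos: [0.5244, -0.079, 0.184]
tool_rot: [0.178, 0.701, 0.664, 0.19]
contact_force: [-5.2, -0.3, 5.4]
gripper_width: 0.102
grasp_force: 69.5
```

```bash
python3 k2.py
```

```text
19.125 F tool [-0.3 -1.8 -7.3] T.u 1.2334629780164095 69.54329461790621 0.10215674996325917 [-0.4  -0.5   2.22  0.25  0.94 -0.44]
shift [0.08, -0.04, 0.14] turn [0.01, 0.03, -11.7]
shift [0.08, -0.04, 0.14] turn [0.03, 0.01, -0.45]
```

The closed stop is reached (1.2 N m against it). I'll release and retreat.

Call:
jog_arm --targets '[[[0,0,0],[0,0,0],25],[[0,0,0],[0,0,0],50],[[0,0,0],[0,0,0],60],[[0,0,-1],[0,0,0],60],[[0,0,-2.2],[0,0,0],60],[[0,0,-3.4],[0,0,0],60],[[0,0,-4.5],[0,0,0],60],[[0,0,-4.5],[0,0,0],60]]'

```text
time: 20.12
tool_pos: [0.4683, -0.0799, 0.2828]
tool_rot: [0.18, 0.702, 0.662, 0.192]
contact_force: [0.1, -0.2, 0.5]
gripper_width: 0.599
grasp_force: 0.0
```

```bash
python3 chk.py; python3 - <<'E'
from h import *
im,d=grab_frame("scene"); cv2.imwrite("pics/s5.png",cv2.resize(im[100:280,150:360,::-1],(700,600),interpolation=3))
P=cloud("scene",d);C=im.reshape(-1,3).astype(int);L=RACK[1].inv().apply(P.reshape(-1,3)-RACK[0])-[-.0915,.078,.1935]
uu=L@U;nn=L@N;g=np.ptp(C,axis=1)<30
k=g&(uu>-.017)&(uu<.002)&(abs(nn)<.03)&(abs(L[:,1])<.03);print("fin",np.polyfit(L[k,1],nn[k],1),k.sum())
m=g&(uu<-.018)&(uu>-.04)&(L[:,1]<0)&(abs(nn)<.05);print("arm",np.polyfit(L[m,1],nn[m],1),m.sum())
E
```

```text
20.125 [ 0.1 -0.2  0.5] 0.5985055062729252
scene 478 plate y [-0.04966714  0.04868106] n [0.00272569 0.00276787] 0.0026997680937917417 n vs u [-0.01720899  0.00363341]
 top u [0.14551949 0.14860247]
top 233 plate y [-0.04866611  0.04798876] n [0.00489838 0.00513088] 0.00508986917738884 n vs u [-0.02008836  0.00617889]
 top u [0.14987391 0.15139407]
fin [0.00383818 0.0037079 ] 90
arm [0.0607329  0.00639895] 83
```

View pics/s5.png

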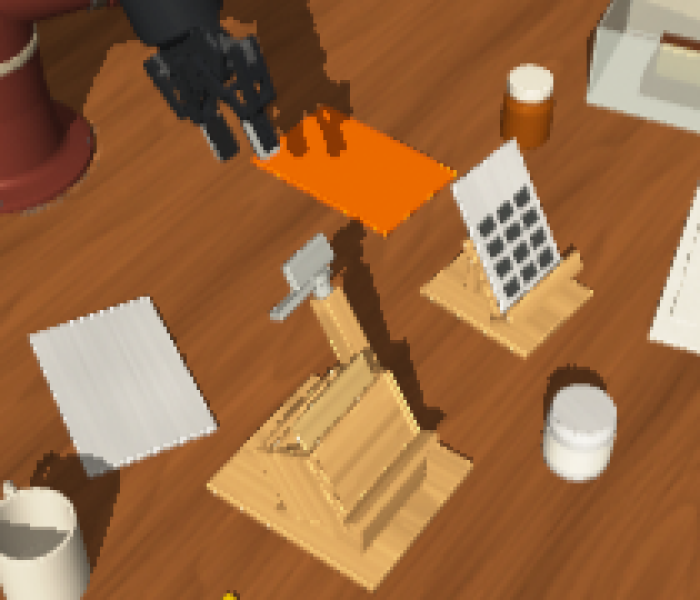

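The keeper is closed again (arm along -y at (285,305)), the plate leans on the easel at (510,230), and the board, tin, mug and jar are unmoved.

```bash
python3 -c "
from plant import *
print(job_done())"
```

```text
the job is handed in; nothing more can be done
None
```

The job is handed in at about 20 s of the 72 s: I opened the keeper to its stop, set the plate centred on the easel's ledge leaning on the rest (its lower edge about 2 mm forward), and closed the keeper to its stop; the board, tin, mug and jar looked unmoved in the last picture.

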